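# Third hand for the coffee mill: seat the crank and keep it pressed home

### The job

The crank of the hand mill is off: pick it up from the counter, fit its square hub over the square shaft on top of the mill, any of the four ways round, and slide it all the way down until it sits flat on the collar. Then be my third hand while I tighten the grub screw in the hub: hold the crank and keep pressing it straight down on the collar, against the shaft's spring, with a steady push of about 10 N (the weight of a litre of water), never hard enough to ram the spring to its stop. When the push has been steady for three seconds or so, finish while still holding and pressing, without letting go, and leave everything else on the counter where it stands.

Things in the scene. Friction and masses are not known exactly. Their poses are not given: they have to be found in the camera images.
- crank: loose steel crank, 160 mm long, about 0.2 kg, lying flat on the counter, hub and knob upward. Origin: on the axis of the hub's square bore, at the flat underside (counter height at the start); z up along the bore, +x along the arm to the knob. Arm: flat bar 16 mm wide, 6 mm thick, flush with the underside, from the hub to x = 143 mm. Centre of mass near x = 45 mm
- hub_top (a point): centre of the top of the crank's hub, 28 mm above its underside. The hub is an upright steel block 24 x 24 mm, 28 mm high, with a square bore 13.2 x 13.2 mm right through; all sides parallel to the crank's x and y. Its y sides (12 mm either way) are free to be gripped over the full height; the dark spot in its -x side is the grub screw. Same axes as the crank
- knob_top (a point): top of the crank's upright dark wooden knob, 27 mm thick, 55 mm above the crank's underside and 130 mm from the bore's axis
- mill: bench coffee mill, stuck to the counter, immovable: round black foot 132 mm across with a steel lever reaching 90 mm from the axis on its +x side, glass jar, cream hopper 122 mm across, dark wooden lid with its top 188 mm above the counter. Origin: on the mill's upright axis at counter height, z up. The shaft comes up through the lid on this axis
- collar: round dark collar, 29 mm across, on the mill's shaft; the crank's underside must sit on its flat top, 218 mm above the counter at the start. Origin: on the shaft's axis in that top face, z up. Collar and shaft turn together about the vertical, but only against stiff friction (0.25 N m), and sink together against a spring (shaft)
- shaft_end (a point): end of the bright square shaft, 25.5 mm above the collar's top and fixed to it. The shaft is 12 x 12 mm, its sides parallel to the collar's x and y; straight for 20 mm above the collar, then tapering to 7 mm at the end. It fits the crank's bore with 0.6 mm to spare on each side. Same axes as the collar
- shaft (a joint): how far shaft and collar are pushed down against their spring, m: 0 = up, as at the start; 0.012 = the stop. The spring is preloaded to 3 N and adds 1.5 N per mm: 10 N at about 4.7 mm, 15 N at 8 mm, 21 N at the stop. The crank's own weight does not move it
- cup_stack: stack of white paper cups, mouth down, 82 mm across, 172 mm high; origin under its centre. Leave alone
- water_bottle_a: clear glass bottle, 74 mm across, 191 mm high; origin under its centre. Leave alone
- water_bottle_b: second such bottle. Leave alone
- dark_bottle: dark bottle with a paper label, 75 mm across, 188 mm high; origin under its centre. Leave alone
- card_holder: small wooden block 30 x 80 x 22 mm with a blank card 95 mm wide standing in it, 75 mm high; origin under its centre, card along y. Leave alone
- tamper: coffee tamper standing on its 58 mm steel base, 88 mm high; origin under its centre. Leave alone
- hex_key: L-shaped hex key, 90 x 28 mm, 5 mm thick, lying flat; origin under the middle of its long leg, which runs along x. Leave alone
- grinder_brush: wooden brush, 150 mm long along x, 24 mm wide, 14 mm high, lying flat; origin under it. Leave alone
There are look-alikes about, which are no part of the job. Leave any red look-alike of the crank alone.

How it is judged:
On the way, in this order (a step that is already met when the one before it is completed fails the run):
1. the crank's hub has been slid over the square shaft (entered by 7 mm or more) (z of crank in the frame of collar between -0.003 and 0.018 m and horizontal distance between crank and collar below 0.003 m and angle between crank's own z axis and vertical below 0.12 rad).
2. the crank sits on the collar and is pressed on it with 6 to 15 N without a break for 2 s (z of crank in the frame of collar below 0.0025 m and angle between crank's own z axis and vertical below 0.06 rad and horizontal distance between crank and collar below 0.003 m and contact force between collar and crank between 6 and 15 N), for 2 s.
At the end, for the whole second after the job is handed in: The crank sits on the square shaft with its underside on the collar (within 2.5 mm in height, 3 mm off the axis, 0.06 rad of tilt), the fingers still bear on it, and it presses on the collar with 6 to 15 N through the last second (all of step 2 and z of crank in the frame of collar above -0.0025 m and contact force between the fingers and crank above 2 N); the arm keeps its last pose, push and grip.
It fails at once if the crank rams the collar with more than 25 N (contact force between collar and crank above 25 N).
It fails at once if something else on the counter is shifted by more than 30 mm or knocked over (distance of any of cup_stack, water_bottle_a, water_bottle_b, dark_bottle, card_holder, tamper, hex_key, grinder_brush from where it was at the start of the episode above 0.03 m or angle between any of cup_stack, water_bottle_a, water_bottle_b, dark_bottle, tamper, card_holder's own z axis and vertical above 0.6 rad).
It also fails if it takes over 58 s, if anything falls off the work surface, if the arm or the gripper's body presses on something with over 40 N, if the wrist force passes 120 N, or if a joint passes its speed limit or range.

### The arm

A 6-joint arm with a two-finger parallel gripper is mounted at the origin on the work surface. World frame = base frame: x ahead of the robot, y to its left, z up, the work surface at z = 0. Lengths are in m, angles in rad, forces in N, time in s.
With the tool pointing down it reaches from about 0.35 to 0.975 m from the base axis. Payload 4.9 kg.
Tool frame: the origin (TCP) lies at the very end of the fingers, on their centre line; the grasp point (between the pads) lies ctrl.grip_point_offset behind it (ctrl.grip_point_offset is the distance from the TCP to the grasp point, in m); z points along the fingers, y is the direction in which the jaws open and shut (so a half turn about z gives the same grasp; the last joint's range is limited). The gripper opens to 85 mm and grips with 20 to 120 N. Pads are 22 mm wide; open, the fingers measure 114 mm over their backs; the gripper's body (76 mm by 85 mm) begins 54 mm behind the grasp point. The pads swing forward as they close: fully open they stand 13 mm farther back than shut.
Start: joints at [1.119, 0.053, 1.613, -0, 1.476, -0.119], TCP at [0.204, 0.591, 0.231] pointing down, gripper open.
Joint ranges: [-3.01, 3.01], [-1.01, 2.22], [0.06, 2.58], [-1.02, 4.17], [0.09, 2.62], [-3.14, 3.14]. Speed limits (rad/s): [2.57, 2.57, 3.14, 3.14, 3.14, 3.14].

### API

Orientations are given as a rotation vector (axis times angle).
In Python, from station import ctrl gives the robot as it stands. The module is installed in compiled form; this text tells all that it offers.
- The arm moves only by the shell command python3 -m creep 'ROWS' [FORCE]. ROWS is JSON, a list of rows, each a list of 5 numbers: the closure in counts, from 0 (fully open) to 255 (shut), then the shift along the tool's x, y, z in mm, then the turn about the tool's z in rad. A call has 1 to 12 rows; each row is the pose to reach, as a shift and turn from the pose commanded when the call began, along the tool's axes at that moment; what a row does not reach only later rows make up. A row lasts 1/12 s, in which the tool goes at most 41.7 mm and 7.16 degrees, less where a joint would pass 70% of its speed; a pose out of reach is approached as far as the arm can. A call with a gripper value outside its range is refused whole. The fingers move at their own pace and stop on an object; FORCE is the grip in N (left out, the last holds). Time passes only in rows, so rows that repeat a pose let the fingers close. It gives the time, the measured TCP pose, the force and the opening at its end, in the units of the state.
- ctrl.get_obs(): the state, without advancing time (a new reading comes with each control period).
- ctrl.get_image(name): name is "scene" or "top" or "wrist"; returns the picture (420x560x3 uint8, red, green, blue); there is no depth.
- ctrl.calibration(name): a dict with "fx", "fy", "cx", "cy" (pixels), "R" (3x3) and "t" (3): a world point X has camera coordinates R X + t. Camera axes: x right, y down, z forward; pixel columns grow to the right and rows downward; lengths in m; the calibration is good to about 2 mm. A picture is of the moment at which its call begins: read the wrist's pose just before it. calibration takes no time and is no camera call; for the wrist camera it gives the pose at the moment of the call.
- ctrl.finish_job(): hands the job in, once; it reports no verdict.
Trained networks look in the newest picture that a camera, given by its name, has taken for a name from the list of things; names that differ only in an ending like _2 or _b are one class to them, and where a whole thing is asked for, a point or a joint stands for the part that bears it (a point fixed in the world has none). Each returns a list of dicts, best first, with "conf" (0 to 1); they miss things now and then, are a little off and sometimes report something else, mostly with a low value. They report only what shows in the picture. A call takes as long as a camera call. They do not tell look-alikes from the thing itself.
- ctrl.boxes_of(camera, label): "rect" ([left, top, width, height] in pixels, round what is visible of it).
- ctrl.outline_of(camera, label): "mask" (420x560 bool, what is visible of it) and "rect" ([left, top, width, height] in pixels, round what is visible of it).
The state is a dict: "t": time; "q": joint angles; "dq": joint speeds; "effort": joint torques, N m; "tool_pos": TCP position; "tool_rot": TCP orientation; "contact_force": force on the tool from outside, world axes, zero at the start; "wrist_torque": the same for the moment, N m; "opening": finger opening in m.
Only numpy, scipy, OpenCV 4.12 (cv2) and the standard library are available. Lean on these libraries where they do the work, as an engineer would, in place of code of your own. Each camera call takes 0.05 s, during which the arm holds its last target. There are 200 camera calls.

## Working session

There is one attempt and no reset: what is moved stays moved. The work goes in short steps, Python scripts to look and compute and a shell command to move; the robot and the scene stay as the last step left them, time stands still between calls to the robot, and variables do not carry over. Pictures are saved under pics/ and viewed, about 8 in all and at most 12, crops included, and the job is handed in when it is done.

```bash
mkdir -p pics; cat > h.py <<'E'
from station import ctrl
import numpy as np, cv2
def save(name,img): cv2.imwrite('pics/'+name,cv2.cvtColor(img,cv2.COLOR_RGB2BGR))
def ray(c,u,v):
    R=np.array(c['R']);t=np.array(c['t'])
    d=R.T@np.array([(u-c['cx'])/c['fx'],(v-c['cy'])/c['fy'],1]);o=-R.T@t
    return o,d
def atz(c,u,v,z):
    o,d=ray(c,u,v); return o+d*(z-o[2])/d[2]
def proj(c,X):
    p=np.array(c['R'])@np.array(X)+np.array(c['t']); return np.array([c['fx']*p[0]/p[2]+c['cx'],c['fy']*p[1]/p[2]+c['cy']])
E
python3 - <<'E'
from h import *
np.set_printoptions(precision=4,suppress=True)
o=ctrl.get_obs();print(o,ctrl.grip_point_offset)
a=ctrl.get_image('scene');b=ctrl.get_image('top')
save('scene.png',a);save('top.png',b)
for cam in('scene','top'):
    c=ctrl.calibration(cam);print(cam,c['fx'],-np.array(c['R']).T@c['t'])
    for l in('crank','hub_top','knob_top','mill','collar','shaft_end'):
        for r in ctrl.boxes_of(cam,l)[:3]: print(cam,l,np.round(r['rect'],1),round(r['conf'],2))
E
```

```text
{'t': 0.0, 'q': array([ 1.119 ,  0.0534,  1.6143, -0.    ,  1.476 , -0.119 ]), 'dq': array([ 0.0009, -0.0002, -0.0002, -0.0005,  0.0011,  0.0006]), 'effort': array([ -0.0002, -39.3695, -37.0169,  -0.0002,   0.0074,  -0.    ]), 'tool_pos': array([0.2039, 0.5901, 0.23  ]), 'tool_rot': array([-0.5202, -3.0976,  0.0032]), 'contact_force': array([ 0.7446, -0.1992,  0.2903]), 'wrist_torque': array([-0.0515, -0.0076,  0.02  ]), 'opening': 0.08560640453094565} 0.0187
scene 403.6360154332115 [ 1.0366 -0.4448  1.1227]
scene crank [272.  129.1   8.   40.7] 0.6
scene crank [268.9 225.8  30.2  42.3] 0.58
scene crank [311.7 144.   39.1  24. ] 0.53
scene hub_top [225.8 203.    7.7  44.7] 0.83
scene hub_top [309.9 147.1  36.   20.9] 0.69
scene hub_top [272.2 226.7  25.2  43.1] 0.68
scene knob_top [270.1 227.4  27.9  40.8] 0.75
scene knob_top [307.8 147.5  42.6  21. ] 0.6
scene knob_top [222.4 200.6  15.1  48.2] 0.56
scene mill [306.5 159.7  42.   70.8] 0.68
scene collar [322.2 171.2  13.3   3.5] 0.38
scene shaft_end [323.9 167.5   8.1   6.3] 0.48
top 472.4811924719702 [0.2861 0.057  1.2174]
top crank [280.  185.   23.3  56. ] 0.97
top crank [343.5 103.9  39.8  46.8] 0.73
top crank [146.6 325.7  57.6  41. ] 0.68
top hub_top [286.1 186.6  15.1  49.3] 0.94
top hub_top [119.1 247.8  26.2  62.2] 0.83
top hub_top [143.9 325.   60.6  42.4] 0.6
top knob_top [119.9 246.9  22.2  63.7] 0.92
top knob_top [300.6 270.   42.9  47.1] 0.84
top knob_top [278.8 185.4  30.1  60.7] 0.72
top mill [280.6 183.1  25.8  63.3] 0.73
top mill [179.5 178.4  62.4  68.2] 0.7
top collar [196.1 195.3  14.8   9.8] 0.63
top collar [182.6 177.   56.3  69.1] 0.51
top collar [228.2 265.3  22.3  26.8] 0.16
top shaft_end [197.7 195.7  12.6  12.2] 0.4
```

View pics/top.png

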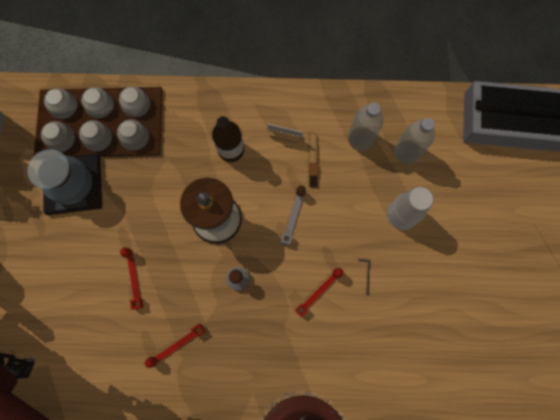

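View pics/scene.png

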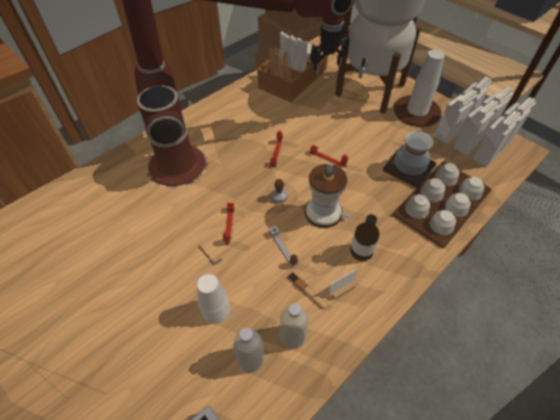

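The steel crank is at top (288,239) for the hub and (300,190) for the knob. The three other cranks, at (320,290), (133,280) and (175,347), are red look-alikes, so I leave them alone. The mill's shaft is at about (204,199).

```bash
python3 - <<'E'
from h import *
np.set_printoptions(precision=4,suppress=True)
c=ctrl.calibration('top')
img=ctrl.get_image('top')
print('R',c['R'],c['t'])
h=atz(c,288,239,.028);k=atz(c,300.5,190,.055);s=atz(c,204,199,.235)
print(h,k,np.linalg.norm((k-h)[:2]),np.arctan2(k[1]-h[1],k[0]-h[0]),s)
A=cv2.resize(img[175:255,265:325],(480,640),interpolation=cv2.INTER_CUBIC)[:600]
B=cv2.resize(img[170:250,175:245],(320,366),interpolation=cv2.INTER_CUBIC)
out=np.zeros((600,800,3),np.uint8);out[:,:480]=A;out[:366,480:]=B
save('crop1.png',out)
for n,u,v in(('tamp',237,278),('darkb',228,130),('card',285,131),('brush',314,160)):print(n,atz(c,u,v,.08))
E
```

```text
R [[ 0.0232 -0.9997  0.0021]
 [-0.9748 -0.0231 -0.222 ]
 [ 0.222   0.0032 -0.975 ]] [0.0478 0.5505 1.1233]
[0.4827 0.0446 0.028 ] [0.6053 0.0156 0.055 ] 0.1259726857637511 -0.2320719067578999 [0.531  0.2285 0.235 ]
tamp [0.3769 0.1651 0.08  ]
darkb [0.7536 0.205  0.08  ]
card [0.7544 0.0586 0.08  ]
brush [ 0.6779 -0.0165  0.08  ]
```

View pics/crop1.png

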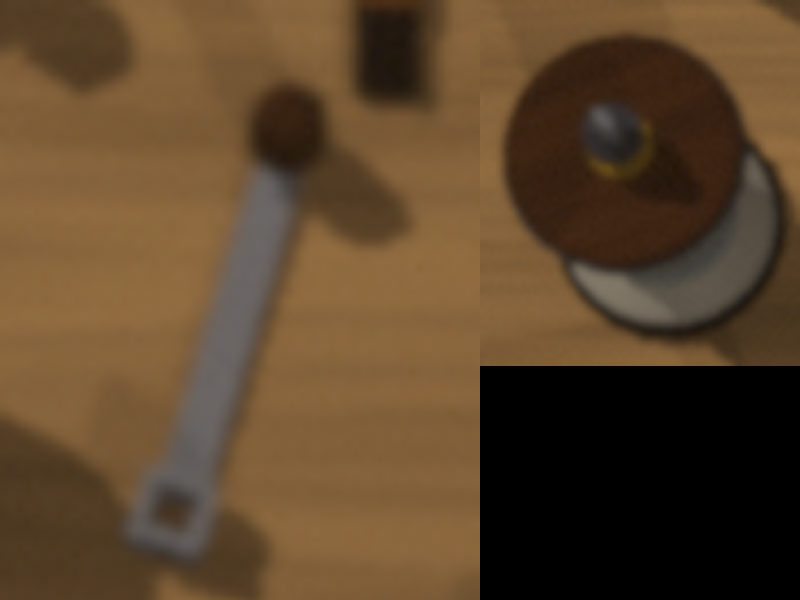

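The crop shows the grey steel crank with its open square bore at about px (286.5,238.5) and its knob at (301,191). The length checks out at roughly 0.126 m against 0.130 m. Next I work out the move to a hover above the hub.

```bash
cat >> h.py <<'E'
from scipy.spatial.transform import Rotation as Ro
def goal(p,jaw=None):
    o=ctrl.get_obs();R=Ro.from_rotvec(o['tool_rot']).as_matrix()
    d=R.T@(np.array(p)-o['tool_pos'])*1000
    y=np.arctan2(R[1,1],R[0,1]); turn=0
    if jaw is not None:
        turn=-((jaw-y+np.pi/2)%np.pi-np.pi/2)
    print('t',o['t'],'pos',o['tool_pos'].round(4),'jaw',round(y,4),'shift',d.round(1),'turn',round(turn,4),'q6',o['q'][5].round(3),'tilt',R[:2,2].round(4),'F',o['contact_force'].round(1))
E
python3 - <<'E'
from h import *
np.set_printoptions(precision=4,suppress=True)
c=ctrl.calibration('top')
h=atz(c,286.5,238.5,.028);k=atz(c,301,190.9,.055)
print(h,k,np.arctan2(*(k-h)[1::-1]))
print(Ro.from_rotvec(ctrl.get_obs()['tool_rot']).as_matrix())
w=ctrl.calibration('wrist');print(-np.array(w['R']).T@w['t'],w['R'][2],w['fx'])
goal([h[0]-.03,h[1],.2],np.pi/2+np.arctan2(*(k-h)[1::-1]))
E
```

```text
[0.4839 0.0484 0.028 ] [0.6029 0.0143 0.055 ] -0.2791748521207341
[[-0.9451  0.3267  0.    ]
 [ 0.3267  0.9451  0.    ]
 [ 0.      0.     -1.    ]]
[0.1331 0.6149 0.3738] [ 0.2747 -0.0942 -0.9569] 294.4876481876053
t 0.75 pos [0.2042 0.5907 0.2313] jaw 1.238 shift [-413.2 -430.9   31.3] turn -0.0536 q6 -0.119 tilt [0. 0.] F [ 0.7 -0.6  0. ]
```

```bash
python3 -m creep '[[0,-15,-15,-35,0],[0,-45,-45,-60,-0.02],[0,-75,-75,-60,-0.05],[0,-105,-105,-60,-0.05],[0,-135,-140,-60,-0.05],[0,-165,-170,-60,-0.05],[0,-195,-200,-60,-0.05],[0,-225,-230,-60,-0.05],[0,-255,-260,-60,-0.05],[0,-285,-290,-60,-0.05],[0,-315,-320,-60,-0.05],[0,-345,-350,-60,-0.05]]' 100
python3 - <<'E'
from h import *
goal([.454,.048,.2],np.pi/2-.265)
E
```

```text
t: 1.75
tool_pos: [0.4085, 0.1614, 0.2917]
tool_rot: [0.442, 3.109, 0.001]
contact_force: [0.6, 1.2, 0.5]
opening: 0.0851
t 1.75 pos [0.4085 0.1614 0.2917] jaw 1.2882 shift [-75.2 -96.3  91.8] turn -0.0176 q6 -1.082 tilt [0.0014 0.0004] F [0.6 1.2 0.5]
```

```bash
python3 -m creep '[[0,-25,-25,0,0],[0,-45,-50,10,0],[0,-60,-75,35,0],[0,-70,-95,65,0],[0,-75,-96,90,0],[0,-75,-96,90,0],[0,-75,-96,90,0],[0,-75,-96,90,0]]'
python3 - <<'E'
from h import *
np.set_printoptions(precision=4,suppress=True)
w=ctrl.calibration('wrist');im=ctrl.get_image('wrist');save('w1.png',im)
for l in('hub_top','knob_top','crank'):
    for r in ctrl.boxes_of('wrist',l)[:2]:
        x,y,a,b=r['rect'];print(l,np.round(r['rect'],1),round(r['conf'],2),atz(w,x+a/2,y+b/2,.028))
goal([.484,.048,.2],np.pi/2-.265)
import pickle;pickle.dump(w,open('w1.pkl','wb'))
E
```

```text
t: 2.42
tool_pos: [0.4539, 0.0506, 0.2031]
tool_rot: [0.441, 3.108, 0.001]
contact_force: [-0.1, 1.0, -0.1]
opening: 0.0855
hub_top [273.9 202.9  21.7 131. ] 0.94 [0.5461 0.0346 0.028 ]
hub_top [131.3  48.4  86.7 142.9] 0.59 [ 0.351  -0.0284  0.028 ]
knob_top [273.4 199.6  20.2 131.5] 0.97 [0.5418 0.0342 0.028 ]
knob_top [131.   46.7  82.2 147.4] 0.79 [ 0.3508 -0.0311  0.028 ]
crank [272.8 200.2  24.2 132.5] 0.77 [0.5437 0.0354 0.028 ]
crank [131.   46.7  85.1 145.9] 0.73 [ 0.3505 -0.0294  0.028 ]
t 2.6167 pos [0.4542 0.0508 0.2035] jaw 1.2894 shift [-29.4   5.6   3.6] turn -0.0164 q6 -1.341 tilt [ 0.0036 -0.0001] F [-0.3  0.6  1.1]
```

View pics/w1.png

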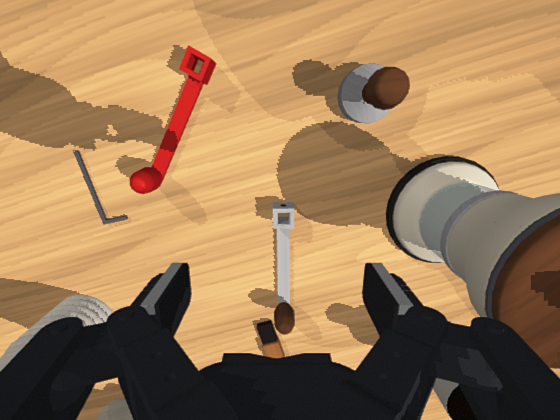

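The wrist view shows the steel crank centred. Its hub top is at (284,215) and the bar runs straight down to the knob at (284,318). The grub spot is at (284,206), on the side away from the arm. The red look-alike at (195,70) is well clear.

```bash
python3 - <<'E'
from h import *
import pickle
np.set_printoptions(precision=4,suppress=True)
w=pickle.load(open('w1.pkl','rb'));im=ctrl.get_image('wrist')
m=ctrl.outline_of('wrist','crank')[0]['mask']
cs=[]
for v in range(235,298,6):
    u=np.where(m[v,262:306])[0]+262
    if len(u): cs.append(atz(w,u.mean(),v,.006)[:2])
cs=np.array(cs);print(len(cs));p=np.polyfit(cs[:,0],cs[:,1],1);yaw=np.arctan(p[0])
h=atz(w,284,214.8,.028);print('hub',h,'yaw',yaw,'line y at hub',np.polyval(p,h[0]),'w/',atz(w,274,215,.028)-atz(w,294,215,.028))
goal([h[0],h[1],.06],yaw+np.pi/2)
big=cv2.resize(im[190:345,245:325],None,fx=3.8,fy=3.8,interpolation=cv2.INTER_CUBIC);save('w1c.png',big)
E
```

```text
11
hub [0.481  0.0519 0.028 ] yaw -0.27301601379195006 line y at hub 0.05136206120168019 w/ [-0.0063 -0.0217  0.    ]
t 2.7167 pos [0.4538 0.0506 0.2027] jaw 1.2891 shift [-25.4   8.7 142.7] turn -0.0087 q6 -1.341 tilt [ 0.0023 -0.0002] F [-0.2 -0.1 -0.5]
```

View pics/w1c.png

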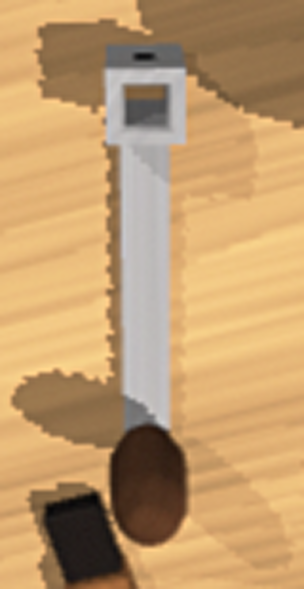

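```bash
python3 -m creep '[[0,-20,6,25,-0.009],[0,-29,8,55,-0.009],[0,-29,8,90,-0.009],[0,-29,8,120,-0.009],[0,-29,8,145,-0.009],[0,-29,8,160,-0.009],[0,-29,8,160,-0.009],[0,-29,8,160,-0.009]]'
python3 - <<'E'
from h import *
np.set_printoptions(precision=4,suppress=True)
w=ctrl.calibration('wrist');im=ctrl.get_image('wrist');save('w2.png',im)
h=np.array([.4845,.0507]);ex=np.array([np.cos(-.273),np.sin(-.273)]);ey=np.array([-ex[1],ex[0]])
for a in(12,-12):
  for b in(12,-12): print(proj(w,[*(h+ex*a/1e3+ey*b/1e3),.028]))
goal([.4845,.0507,.005],-.273+np.pi/2)
E
```

```text
t: 3.38
tool_pos: [0.483, 0.0499, 0.041]
tool_rot: [-0.428, -3.111, 0.0]
contact_force: [-0.3, 0.0, 0.1]
opening: 0.0855
[298.6338 277.8575]
[258.1257 277.8555]
[299.566  240.2257]
[257.3802 240.2221]
t 3.4333 pos [0.4842 0.0499 0.0424] jaw 1.2973 shift [ 0.   0.9 37.4] turn -0.0005 q6 -1.348 tilt [ 0.0014 -0.0001] F [0.2 0.5 1. ]
```

View pics/w2.png

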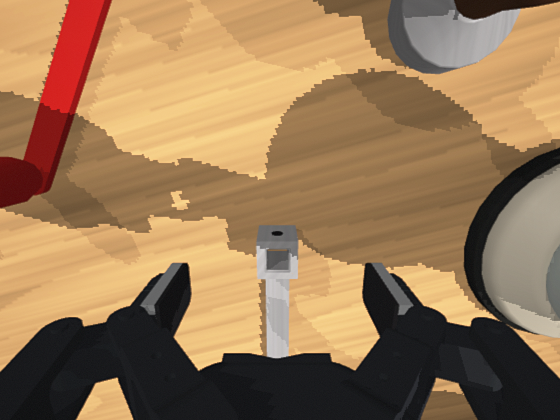

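The hub top is seen at x 257–299, y 245–279. The prediction was 258–299 and 240–278, so it agrees to about 1–2 mm. Descend and grip.

```bash
python3 -m creep '[[0,-1,1,15,0],[0,-1,1,28,0],[0,-1,1,36,0],[0,-1,1,36,0],[255,-1,1,36,0],[255,-1,1,36,0],[255,-1,1,36,0],[255,-1,1,36,0],[255,-1,1,36,0],[255,-1,1,36,0],[255,-1,1,36,0],[255,-1,1,36,0]]' 100
```

```text
t: 4.43
tool_pos: [0.4853, 0.0504, 0.0062]
tool_rot: [0.429, 3.111, 0.0]
contact_force: [-0.7, 0.6, 5.2]
opening: 0.0223
```

```bash
python3 -m creep '[[255,0,0,0,0],[255,0,0,0,0],[255,0,0,-5,0],[255,0,0,-15,0],[255,0,0,-30,0],[255,0,0,-50,0],[255,0,0,-75,0],[255,0,0,-100,0],[255,0,0,-125,0],[255,0,0,-150,0],[255,0,0,-175,0],[255,0,0,-200,0]]' 120
python3 -m creep '[[255,0,0,-20,0],[255,0,0,-40,0],[255,0,0,-60,0],[255,0,0,-75,0],[255,0,0,-85,0],[255,0,0,-85,0],[255,0,0,-85,0]]'
python3 - <<'E'
from h import *
np.set_printoptions(precision=4,suppress=True)
c=ctrl.calibration('top');s=atz(c,203,199,.24);print(s)
w=ctrl.calibration('wrist');im=ctrl.get_image('wrist')
it=ctrl.get_image('top')
for l in('collar','shaft_end'):
    for cam,cc,z in(('wrist',w,.24),('top',c,.24)):
        for r in ctrl.boxes_of(cam,l)[:2]:
            x,y,a,b=r['rect'];print(l,cam,np.round(r['rect'],1),round(r['conf'],2),atz(cc,x+a/2,y+b/2,z))
print('shaft in wrist',proj(w,[.531,.2285,.2435]))
goal([s[0],s[1],.29])
save('w3.png',np.hstack([im,cv2.resize(it[150:360,170:330],(240,315))if 0 else np.vstack([cv2.resize(it[150:270,165:325],(240,180)),np.zeros((240,240,3),np.uint8)])]))
E
```

```text
t: 5.43
tool_pos: [0.4837, 0.0505, 0.2063]
tool_rot: [-0.429, -3.111, 0.0]
contact_force: [-0.0, -0.2, -2.4]
opening: 0.0215
t: 6.02
tool_pos: [0.4844, 0.0504, 0.2902]
tool_rot: [-0.429, -3.112, -0.0]
contact_force: [-0.2, -0.3, -2.9]
opening: 0.0217
[0.5297 0.2298 0.24  ]
collar wrist [494.5 204.   48.7  38.8] 0.65 [0.522  0.2142 0.24  ]
collar top [198.4 197.2  15.7   8.5] 0.41 [0.5245 0.2226 0.24  ]
shaft_end wrist [492.7 205.   52.4  37.8] 0.7 [0.5224 0.2143 0.24  ]
shaft_end wrist [251.1 239.6  53.5 118.5] 0.62 [0.5348 0.0375 0.24  ]
shaft_end top [198.6 192.5  12.9  15.9] 0.68 [0.5266 0.2252 0.24  ]
shaft in wrist [544.7519 231.6582]
t 6.3167 pos [0.4842 0.0505 0.2891] jaw 1.297 shift [  4.7 185.   -1. ] turn 0 q6 -1.346 tilt [-0.0021  0.0001] F [ 0.4  0.5 -3.1]
```

View pics/w3.png

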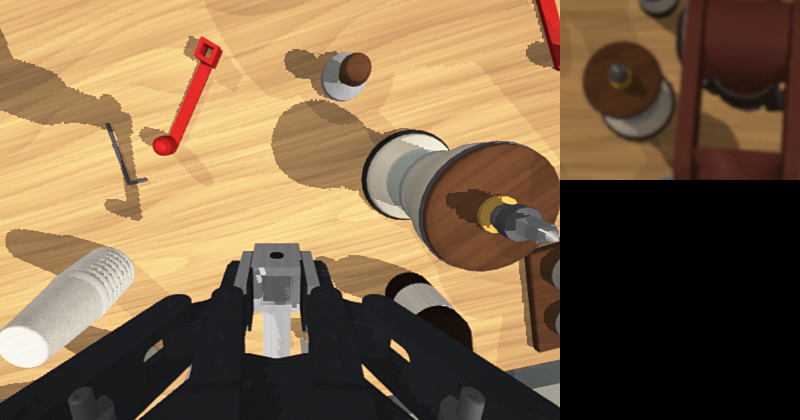

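The crank is held and level in the wrist view, and the shaft is at (550,235). I move so the shaft lies on the camera side of the hub for a close look.

```bash
python3 -m creep '[[255,-10,10,-10,0],[255,-25,35,-20,0],[255,-40,65,-20,0],[255,-50,95,-20,0],[255,-55,125,-20,0],[255,-55,150,-20,0],[255,-55,170,-20,0],[255,-55,182,-20,0],[255,-55,185,-20,0],[255,-55,185,-20,0],[255,-55,185,-20,0],[255,-55,185,-20,0]]'
python3 - <<'E'
from h import *
import pickle
np.set_printoptions(precision=4,suppress=True)
w=ctrl.calibration('wrist');im=ctrl.get_image('wrist');pickle.dump(w,open('w4.pkl','wb'))
e=proj(w,[.529,.229,.2435]);print(e,proj(w,[.529,.229,.218]))
u,v=np.clip(e.astype(int),[80,60],[480,360])
print('crop origin',u-80,v-60)
save('w4.png',cv2.resize(im[v-60:v+60,u-80:u+80],(800,600),interpolation=cv2.INTER_CUBIC));cv2.imwrite('w4full.png',im)
goal([.529,.229,.29])
E
```

```text
t: 7.32
tool_pos: [0.5875, 0.2126, 0.3104]
tool_rot: [0.43, 3.112, -0.001]
contact_force: [0.3, 0.7, -3.3]
opening: 0.0219
[276.3823 143.6257] [276.3706 141.3188]
crop origin 196 83
t 7.3667 pos [0.5875 0.2126 0.3105] jaw 1.2957 shift [60.8 -0.1 20.5] turn 0 q6 -1.067 tilt [ 0.0002 -0.0003] F [ 0.3 -0.8 -2.1]
```

View pics/w4.png

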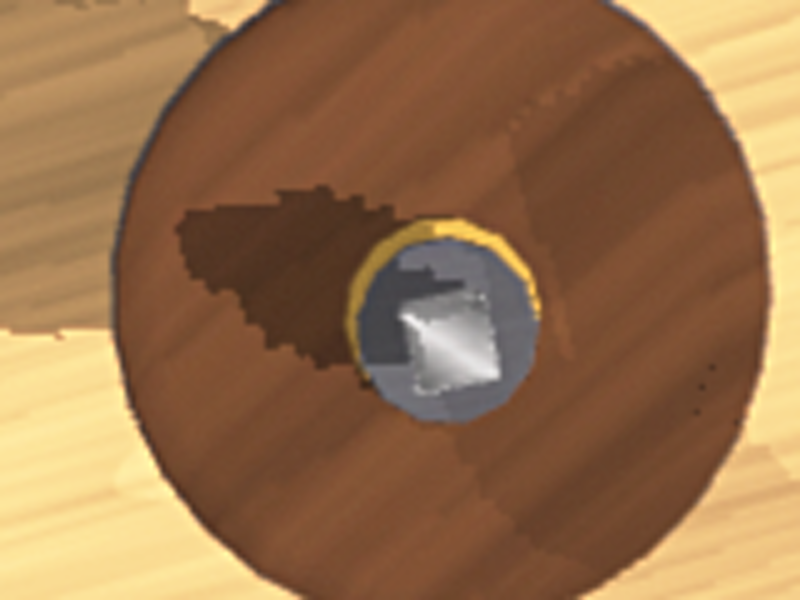

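The shaft square in the crop has corners (401,313), (487,291), (500,378) and (417,394). The collar is centred at (449,331), r 91. Next I compute the pose and look at the held hub.

```bash
python3 - <<'E'
from h import *
import pickle
np.set_printoptions(precision=4,suppress=True)
w=pickle.load(open('w4.pkl','rb'));im=cv2.imread('w4full.png')
o=np.array([196,83])
C=np.array([[401,313],[487,291],[500,378],[417,394]])/5+o
P=np.array([atz(w,*c,.238)[:2] for c in C]);d=np.roll(P,-1,0)-P
print('collar',atz(w,449/5+196,331/5+83,.218),'r',91/5/w['fx']*(.4547-.218));print('sq',P.mean(0),np.linalg.norm(d,axis=1))
a=np.arctan2(d[:,1],d[:,0]);print('yaws',[round(((x+.273+np.pi/4)%(np.pi/2)-np.pi/4),3) for x in a])
ob=ctrl.get_obs();T=ob['tool_pos'];R=Ro.from_rotvec(ob['tool_rot']).as_matrix()
# predicted hub top corners if bore at TCP xy, underside 6 mm below TCP
for x,y in((12,12),(12,-12),(-12,-12),(-12,12),(6.6,6.6),(6.6,-6.6),(-6.6,-6.6),(-6.6,6.6)):
    print((x,y),(proj(w,T+R@np.array([x,y,-22])/1e3)-[230,225])*6)
goal([P.mean(0)[0],P.mean(0)[1],.29])
save('w5.png',cv2.resize(im[225:325,230:330],(600,600),interpolation=cv2.INTER_CUBIC))
E
```

```text
collar [0.5368 0.2345 0.218 ] r 0.014628593173645088
sq [0.5369 0.2342] [0.0126 0.0124 0.0122 0.0117]
yaws [np.float64(0.244), np.float64(0.167), np.float64(0.188), np.float64(0.198)]
(12, 12) [438.3807 255.3763]
(12, -12) [120.8147 255.2173]
(-12, -12) [128.379  527.3549]
(-12, 12) [430.1974 527.4793]
(6.6, 6.6) [365.8482 319.0124]
(6.6, -6.6) [193.2136 318.9295]
(-6.6, -6.6) [195.4239 468.5334]
(-6.6, 6.6) [363.297  468.6058]
t 7.3667 pos [0.5875 0.2126 0.3105] jaw 1.2957 shift [54.6  7.  20.5] turn 0 q6 -1.067 tilt [ 0.0002 -0.0003] F [ 0.3 -0.8 -2.1]
```

View pics/w5.png

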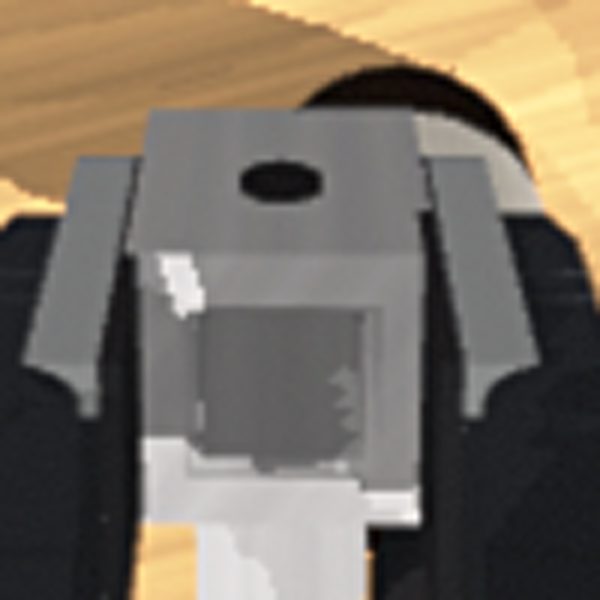

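```bash
python3 - <<'E'
from h import *
import pickle
np.set_printoptions(precision=4,suppress=True)
w=pickle.load(open('w4.pkl','rb'))
ob=ctrl.get_obs();T=ob['tool_pos'];R=Ro.from_rotvec(ob['tool_rot']).as_matrix()
# crank frame: x to knob (tool -x), y = tool y, z up
X=np.array([[-12,-12,28],[-12,12,28],[12,12,28],[12,-12,28],[-12,-12,0],[-12,12,0],[-6.6,-6.6,28],[-6.6,6.6,28],[6.6,6.6,28],[6.6,-6.6,28]])/1e3
U=np.array([[138,253],[425,253],[422,524],[142,524],[147,110],[415,110],[203,308],[362,308],[358,468],[203,468]])/6+[230,225]
K=np.array([[w['fx'],0,w['cx']],[0,w['fy'],w['cy']],[0,0,1]])
for n in(6,10):
    ok,r,t=cv2.solvePnP(X[:n],U[:n].astype(float),K,None)
    Rw=np.array(w['R']).T@cv2.Rodrigues(r)[0];tw=np.array(w['R']).T@(t[:,0]-w['t'])
    e=cv2.projectPoints(X[:n],r,t,K,None)[0][:,0]-U[:n]
    print('crank origin in tool mm',R.T@(tw-T)*1e3,'z axis in tool',R.T@Rw[:,2],'yaw',np.arctan2(Rw[1,0],Rw[0,0]),'tool yaw',np.arctan2(R[1,1],R[0,1])-np.pi/2,'res',np.abs(e).max())
E
```

```text
crank origin in tool mm [-2.1569  0.2072 10.2664] z axis in tool [-0.0035 -0.0007 -1.    ] yaw -0.2730549615428467 tool yaw -0.2751266469771547 res 1.6647749647963224
crank origin in tool mm [-2.1769  0.1685  9.8051] z axis in tool [ 0.0109  0.0005 -0.9999] yaw -0.27516979378645634 tool yaw -0.2751266469771547 res 1.7763212406979392
```

```bash
python3 -m creep '[[255,10,1,0,-0.06],[255,25,3,0,-0.13],[255,40,5,0,-0.2],[255,51,6,5,-0.2],[255,57,6,18,-0.2],[255,57,6,30,-0.2],[255,57,6,40,-0.2],[255,57,6,47,-0.2],[255,57,6,47,-0.2],[255,57,6,47,-0.2],[255,57,6,47,-0.2]]'
python3 - <<'E'
from h import *
import pickle
np.set_printoptions(precision=4,suppress=True)
w=ctrl.calibration('wrist');im=ctrl.get_image('wrist');cv2.imwrite('w6full.png',im);pickle.dump(w,open('w6.pkl','wb'))
ob=ctrl.get_obs();T=ob['tool_pos'];R=Ro.from_rotvec(ob['tool_rot']).as_matrix()
print('bore est',T+R@np.array([-2.2,.2,10])/1e3)
goal([.5369,.2343,.26],-.073+np.pi/2)
print('collar px crop',(proj(w,[.5369,.2343,.218])-[200,205])*5,'shaft end',(proj(w,[.5369,.2343,.2435])-[200,205])*5)
save('w6.png',cv2.resize(im[205:325,200:360],(800,600),interpolation=cv2.INTER_CUBIC))
E
```

```text
t: 8.28
tool_pos: [0.5349, 0.2347, 0.2637]
tool_rot: [0.117, 3.139, 0.0]
contact_force: [-0.4, 0.2, -1.5]
opening: 0.0215
bore est [0.5372 0.2349 0.2541]
t 8.3333 pos [0.535  0.2348 0.2641] jaw 1.4965 shift [-2.  -0.4  4.1] turn -0.0013 q6 -1.21 tilt [0.0012 0.0003] F [ 0.4 -0.6 -2.4]
collar px crop [378.5104 170.9503] shaft end [378.2603 251.3532]
```

View pics/w6.png

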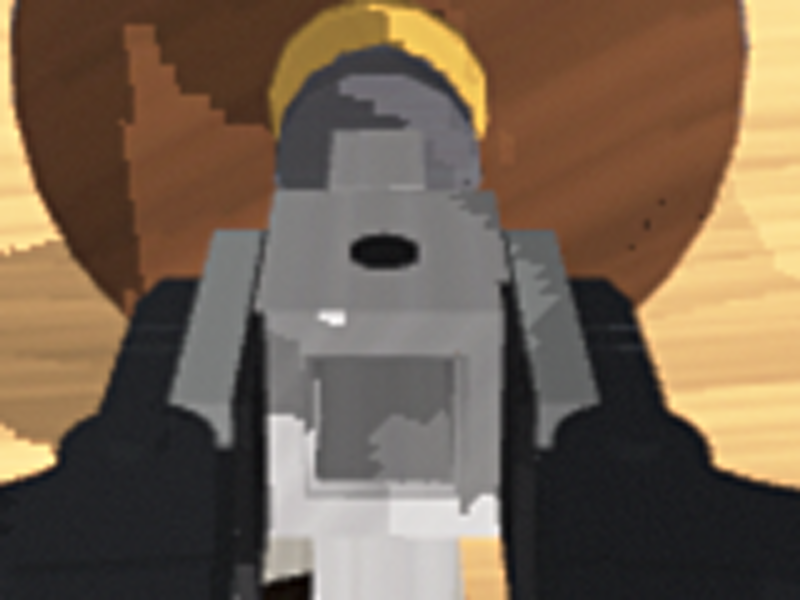

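```bash
python3 - <<'E'
from h import *
import pickle
np.set_printoptions(precision=4,suppress=True)
w=pickle.load(open('w6.pkl','rb'))
ob=ctrl.get_obs();T=ob['tool_pos'];R=Ro.from_rotvec(ob['tool_rot']).as_matrix()
X=np.array([[-12,-12,28],[-12,12,28],[12,12,28],[12,-12,28],[-12,-12,0],[-12,12,0],[-6.6,-6.6,28],[-6.6,6.6,28]])/1e3
U=np.array([[262,312],[505,312],[502,535],[265,535],[272,190],[497,190],[317,357],[454,357]])/5+[200,205]
K=np.array([[w['fx'],0,w['cx']],[0,w['fy'],w['cy']],[0,0,1]])
ok,r,t=cv2.solvePnP(X,U.astype(float),K,None)
Rw=np.array(w['R']).T@cv2.Rodrigues(r)[0];tw=np.array(w['R']).T@(t[:,0]-w['t'])
print('crank origin',tw,'in tool',R.T@(tw-T)*1e3,'zaxis',R.T@Rw[:,2],'yaw',np.arctan2(Rw[1,0],Rw[0,0]),np.arctan2(R[1,1],R[0,1])-np.pi/2)
# collar: edges and top
for n,u,v in(('L',277,175),('R',482,175),('top',380,45)):print(n,atz(w,u/5+200,v/5+205,.218))
print('shaft front face at ~z.238',[atz(w,u/5+200,128/5+205,.225)for u in(330,424)])
E
```

```text
crank origin [0.5367 0.235  0.254 ] in tool [-1.6905  0.2967 10.0804] zaxis [-0.0009 -0.0021 -1.    ] yaw -0.07454631334657168 -0.07425256248714573
L [0.5365 0.2203 0.218 ]
R [0.5386 0.2485 0.218 ]
top [0.5188 0.2358 0.218 ]
shaft front face at ~z.238 [array([0.5275, 0.2286, 0.225 ]), array([0.5284, 0.2409, 0.225 ])]
```

Hub and shaft agree within about 0.6 mm and the yaw is aligned. I descend slowly over the taper and watch the forces.

```bash
python3 -m creep '[[255,0,-0.5,3,0],[255,0,-0.5,6,0],[255,0,-0.5,9,0],[255,0,-0.5,11,0],[255,0,-0.5,12,0],[255,0,-0.5,13,0],[255,0,-0.5,14,0],[255,0,-0.5,14,0]]'; python3 -c "
from h import *
o=ctrl.get_obs();print(o['contact_force'],o['wrist_torque'],o['tool_pos'])"
```

```text
t: 9.0
tool_pos: [0.5342, 0.2343, 0.2491]
tool_rot: [-0.116, -3.139, 0.0]
contact_force: [-0.3, -0.3, -2.5]
opening: 0.0215
[-0.31943454 -0.27072859 -2.48806003] [-0.03708987  0.10852609 -0.03305806] [0.53423179 0.23434994 0.24909507]
```

```bash
python3 -m creep '[[255,0,0,1,0],[255,0,0,2,0],[255,0,0,3,0],[255,0,0,4,0],[255,0,0,5,0],[255,0,0,6,0],[255,0,0,6,0],[255,0,0,6,0]]'; python3 -c "
from h import *
o=ctrl.get_obs();print(o['contact_force'],o['wrist_torque'],o['tool_pos'])"
```

```text
t: 9.67
tool_pos: [0.535, 0.2344, 0.244]
tool_rot: [0.116, 3.137, 0.001]
contact_force: [3.8, 0.5, -0.4]
opening: 0.0217
[ 3.77279738  0.51536481 -0.40211007] [-0.07320646 -0.51037566  0.0025831 ] [0.53503272 0.23439682 0.2440351 ]
```

The shaft pushes the crank toward +x with 3.8 N, so I ease 0.8 mm that way (tool −x).

```bash
python3 -m creep '[[255,-0.5,0,0,0],[255,-0.8,0,0,0],[255,-0.8,0,0,0]]'; python3 -c "
from h import *
o=ctrl.get_obs();print(o['contact_force'],o['wrist_torque'],o['tool_pos'])"; python3 -m creep '[[255,0,0,1,0],[255,0,0,2,0],[255,0,0,3,0],[255,0,0,4,0],[255,0,0,4,0]]'; python3 -c "
from h import *
o=ctrl.get_obs();print(o['contact_force'],o['wrist_torque'],o['tool_pos'],o['tool_rot'])"
```

```text
t: 9.92
tool_pos: [0.5353, 0.2343, 0.2435]
tool_rot: [0.116, 3.139, 0.0]
contact_force: [2.7, -0.3, 0.1]
opening: 0.0213
[ 2.65594717 -0.27420083  0.07588442] [ 0.00242104 -0.46136962  0.02643671] [0.53531874 0.2343245  0.24349239]
t: 10.33
tool_pos: [0.5355, 0.2344, 0.24]
tool_rot: [0.116, 3.138, 0.0]
contact_force: [2.5, -0.7, 4.8]
opening: 0.0218
[ 2.46946807 -0.66249964  4.82496974] [-0.11578066 -0.46406754  0.01141595] [0.5354867  0.2343728  0.24000305] [1.15853221e-01 3.13815842e+00 4.79021893e-04]
```

```bash
python3 -m creep '[[255,-0.5,0,0,0],[255,-1,0,0,0],[255,-1,0,0,0],[255,-1,0,0,0]]'; python3 -c "
from h import *
o=ctrl.get_obs();print(o['contact_force'],o['wrist_torque'],o['tool_pos'])"; python3 -m creep '[[255,0,0,1,0],[255,0,0,2,0],[255,0,0,2,0]]'; python3 -c "
from h import *
o=ctrl.get_obs();print(o['contact_force'],o['wrist_torque'],o['tool_pos'],o['tool_rot'])"
```

```text
t: 10.67
tool_pos: [0.536, 0.2342, 0.2382]
tool_rot: [-0.116, -3.139, 0.0]
contact_force: [4.3, -0.2, -0.8]
opening: 0.0217
[ 4.31149919 -0.20521185 -0.76579369] [ 0.01510963 -0.61905222 -0.01008208] [0.53597169 0.23415618 0.23818598]
t: 10.92
tool_pos: [0.536, 0.2341, 0.2366]
tool_rot: [-0.116, -3.139, 0.001]
contact_force: [4.0, -0.4, -1.1]
opening: 0.0217
[ 3.95646237 -0.41311159 -1.0685397 ] [-2.21071764e-02 -5.49619398e-01  1.73798245e-04] [0.53598549 0.23406399 0.23661783] [-1.16002571e-01 -3.13883230e+00  7.06656935e-04]
```

```bash
python3 -m creep '[[255,-0.5,0,0,0],[255,-1,0,0,0],[255,-1,0,0,0],[255,-1,0,0,0]]'; python3 -c "
from h import *
o=ctrl.get_obs();print(o['contact_force'],o['wrist_torque'],o['tool_pos'])"; python3 -m creep '[[255,0,0,1,0],[255,0,0,2,0],[255,0,0,3,0],[255,0,0,3,0]]'; python3 -c "
from h import *
o=ctrl.get_obs();print(o['contact_force'],o['wrist_torque'],o['tool_pos'],o['tool_rot'])"
```

```text
t: 11.25
tool_pos: [0.5362, 0.2341, 0.2364]
tool_rot: [-0.116, -3.137, 0.001]
contact_force: [0.0, -0.0, -1.7]
opening: 0.0217
[ 0.02647246 -0.02820847 -1.74316608] [0.01313277 0.09482148 0.01492426] [0.53617364 0.23414863 0.2364257 ]
t: 11.58
tool_pos: [0.5367, 0.2341, 0.2338]
tool_rot: [-0.116, -3.138, 0.0]
contact_force: [0.7, 0.3, -1.7]
opening: 0.0214
[ 0.70592408  0.26104224 -1.65969498] [0.069305   0.05867438 0.05731485] [0.53673943 0.23413108 0.23375759] [-1.15739903e-01 -3.13836122e+00  4.50769943e-04]
```

```bash
python3 -m creep '[[255,0,0,1,0],[255,0,0,2,0],[255,0,0,3,0],[255,0,0,4,0],[255,0,0,4,0],[255,0,0,4,0]]'; python3 -c "
from h import *
o=ctrl.get_obs();print(o['contact_force'],o['wrist_torque'],o['tool_pos'])"; python3 -m creep '[[255,0,0,1,0],[255,0,0,2,0],[255,0,0,2,0],[255,0,0,2,0]]'; python3 -c "
from h import *
o=ctrl.get_obs();print(o['contact_force'],o['wrist_torque'],o['tool_pos'],o['tool_rot'])"
```

```text
t: 12.08
tool_pos: [0.5371, 0.2342, 0.2302]
tool_rot: [-0.116, -3.139, 0.0]
contact_force: [-0.7, 0.1, -1.7]
opening: 0.0216
[-0.65131646  0.12422778 -1.72527584] [0.03783249 0.01830085 0.02524795] [0.53705697 0.23415048 0.2301793 ]
t: 12.42
tool_pos: [0.537, 0.2342, 0.2281]
tool_rot: [-0.116, -3.139, 0.0]
contact_force: [-0.8, 0.4, -2.0]
opening: 0.0214
[-0.75420106  0.44202679 -2.03345799] [ 0.0700491   0.08207592 -0.00376987] [0.53701699 0.23415245 0.22814457] [-1.15816259e-01 -3.13917911e+00  1.29648175e-04]
```

```bash
for i in 1 2 3; do python3 -m creep '[[255,0,0,0.5,0],[255,0,0,1,0],[255,0,0,1,0],[255,0,0,1,0]]'|sed -n '2p;4p'; python3 -c "
from h import *
o=ctrl.get_obs();print(o['contact_force'],o['wrist_torque'])"; done
```

```text
tool_pos: [0.5371, 0.2341, 0.2273]
contact_force: [-0.2, 0.4, -2.8]
[-0.23261327  0.43285926 -2.82431955] [ 0.00537951  0.06365045 -0.03749727]
tool_pos: [0.5371, 0.2341, 0.2262]
contact_force: [0.1, -0.1, -2.3]
[ 0.12643642 -0.1398573  -2.32751177] [0.00849913 0.12030735 0.03558847]
tool_pos: [0.5371, 0.2342, 0.2252]
contact_force: [-0.2, -0.3, -1.4]
[-0.18719292 -0.27111158 -1.38182964] [ 0.05182587  0.08451397 -0.02142136]
```

```bash
for i in 1 2; do python3 -m creep '[[255,0,0,0.5,0],[255,0,0,1,0],[255,0,0,1,0],[255,0,0,1,0]]'|sed -n '2p;4p'; python3 -c "
from h import *
o=ctrl.get_obs();print(o['contact_force'],o['wrist_torque'])"; done
```

```text
tool_pos: [0.5371, 0.2342, 0.2244]
contact_force: [0.6, 0.2, -1.7]
[ 0.59527661  0.20888616 -1.65894503] [-0.01648452  0.1714252   0.00056588]
tool_pos: [0.5372, 0.2342, 0.2237]
contact_force: [-0.3, 0.0, 0.5]
[-0.29064392  0.01109704  0.52100614] [-0.03316848  0.1956659   0.03228228]
```

Contact was made at TCP z ≈ 0.224, which fits the grip height of 6.2 mm on the collar at 218 mm. Now I press in gradually.

```bash
for i in 1 2 3; do python3 -m creep '[[255,0,0,0.5,0],[255,0,0,1,0],[255,0,0,1,0],[255,0,0,1,0],[255,0,0,1,0]]'|sed -n '2,4p'; python3 -c "
from h import *
o=ctrl.get_obs();print(o['contact_force'],o['wrist_torque'])"; done
```

```text
tool_pos: [0.5372, 0.2342, 0.2226]
tool_rot: [0.116, 3.139, 0.0]
contact_force: [-0.6, -0.4, 0.9]
[-0.59187584 -0.43062098  0.88947177] [-0.05963249  0.27607877  0.00385968]
tool_pos: [0.5372, 0.2342, 0.2216]
tool_rot: [0.116, 3.139, 0.0]
contact_force: [-1.5, -0.4, 2.5]
[-1.50476143 -0.36256259  2.48348997] [-0.08386019  0.3288421   0.02961014]
tool_pos: [0.5372, 0.2342, 0.2205]
tool_rot: [0.116, 3.139, 0.0]
contact_force: [-1.8, -1.1, 5.0]
[-1.8377143  -1.13746781  5.01860077] [-0.09946827  0.37689788 -0.03505346]
```

```bash
python3 -m creep '[[255,0.2,0,0.5,0],[255,0.3,0,1,0],[255,0.3,0,1.2,0],[255,0.3,0,1.2,0],[255,0.3,0,1.2,0],[255,0.3,0,1.2,0]]'|sed -n '2,4p'; python3 - <<'E'
from h import *
np.set_printoptions(precision=2,suppress=True)
F=[]
w=ctrl.calibration('wrist')
for i in range(8): im=ctrl.get_image('wrist');o=ctrl.get_obs();F.append(np.r_[o['contact_force'],o['wrist_torque']])
print(np.mean(F,0),o['tool_pos']*1e3,o['opening']);save('w7.png',im[150:420,120:460])
c=ctrl.calibration('scene')
E
```

```text
tool_pos: [0.5372, 0.2342, 0.2197]
tool_rot: [0.116, 3.138, 0.0]
contact_force: [-1.8, -0.6, 5.6]
[-1.69 -0.82  5.63 -0.12  0.31 -0.01] [537.19 234.2  219.72] 0.021788710681478023
```

View pics/w7.png

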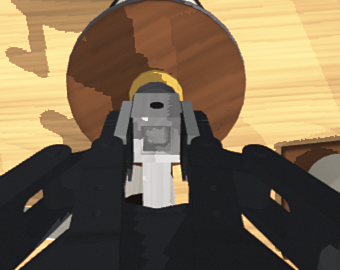

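The hub is over the shaft and down on the collar, at picture position (157,130). The push is about 8 N after adding back the 2.4 N of crank weight, so I add 1.2 mm and hold.

```bash
python3 -m creep '[[255,0,0,0.4,0],[255,0,0,0.8,0],[255,0,0,1.2,0],[255,0,0,1.2,0],[255,0,0,1.2,0],[255,0,0,1.2,0],[255,0,0,1.2,0],[255,0,0,1.2,0],[255,0,0,1.2,0],[255,0,0,1.2,0],[255,0,0,1.2,0],[255,0,0,1.2,0]]'|sed -n '2,4p'; for i in 1 2 3; do python3 -m creep '[[255,0,0,0,0],[255,0,0,0,0],[255,0,0,0,0],[255,0,0,0,0],[255,0,0,0,0],[255,0,0,0,0],[255,0,0,0,0],[255,0,0,0,0],[255,0,0,0,0],[255,0,0,0,0],[255,0,0,0,0],[255,0,0,0,0]]'|sed -n '2,4p'; done
python3 - <<'E'
from h import *
np.set_printoptions(precision=2,suppress=True)
F=[]
for i in range(8): im=ctrl.get_image('wrist');o=ctrl.get_obs();F.append(o['contact_force'])
print(np.mean(F,0),np.std(F,0),o['tool_pos']*1e3,o['t'],o['opening'])
E
```

```text
tool_pos: [0.5372, 0.2342, 0.2189]
tool_rot: [0.116, 3.138, 0.0]
contact_force: [-1.4, -0.1, 6.3]
tool_pos: [0.5372, 0.2342, 0.2188]
tool_rot: [0.116, 3.138, 0.0]
contact_force: [-2.5, -1.6, 6.2]
tool_pos: [0.5372, 0.2342, 0.2189]
tool_rot: [0.116, 3.138, 0.0]
contact_force: [-3.0, -0.8, 7.5]
tool_pos: [0.5372, 0.2342, 0.2189]
tool_rot: [0.116, 3.138, 0.0]
contact_force: [-1.5, -0.4, 7.1]
[-2.   -0.67  6.8 ] [0.42 0.41 0.44] [537.2  234.22 218.88] 20.6333 0.021589394346529508
```

```bash
python3 -c "
from station import ctrl
print(ctrl.finish_job());o=ctrl.get_obs();print(o['t'],o['contact_force'],o['tool_pos'])"
```

```text
the job is handed in; nothing more can be done
None
the job is handed in; nothing more can be done
```

The steel crank is on the mill's shaft and seated on the collar. I handed the job in at about 20.6 s, still gripping and pressing; no verdict was reported.

**Fitting:** I gripped the crank by its hub at 120 N and turned it about 0.2 rad to match the shaft. It rubbed lightly on the way down, up to about 4 N sideways and 7 N upward. I cleared that by easing it about 2–3 mm in +x.

**Seating:** Contact came with the fingertips at z ≈ 0.224 m. The crank was gripped with the fingertips 6 mm above its underside, so that fits the collar height of 218 mm.

**Push:** I then held for more than 4 s. The upward force on the tool averaged 6.8 N (std 0.4), and about 2.2 N of crank weight on top makes roughly 9 N on the collar. The travel past contact, about 5.3 mm, would suggest nearer 11 N. Both are within the 6–15 N band and well short of the spring's stop.

**Disagreements in the checks:**
- The camera fit put the crank's underside 10 mm below the fingertips, but contact showed about 6 mm.
- A sideways force of about 2 N remained at the end.
- I did not take a final picture of the rest of the counter. No contact with other objects showed in the forces.

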